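Load a culture jar into a push-to-open incubator tray

TASK

Put the small screw-cap culture jar into the incubator: press the front of its tray to make it pop out, stand the jar upright in the tray and let go, then push the tray home until the latch catches and it stays shut. Press gently and feel for the end of the travel: never push the incubator or its tray with more than 18 N; and leave the bottle, the dish and the tube rack standing where they are.

Things in the scene. Friction and masses are not known exactly. Their poses are not given: they have to be found in the camera images.
- incubator: (All sizes here in mm.) White box fixed to the bench, 220 deep (x), 190 wide (y), 76 high (z). Origin: on the bench below the middle of its front edge. x points from the front into the box, y left, z up. The tray comes out along -x. Its push-push latch: each full press, then let off, frees or catches the tray. A shorter press does not change it.
- tray (a joint): How far the tray is out, m: 0.001 latched, 0.110 fully out, negative pressed in past shut. A damped spring pushes it out with 4 N (shut) to 3 N (out), plus 50 N per m/s. It is freed at an unknown 5 to 19 mm past latched (varies) and caught, when pushed from out, at 7 mm past. The stop comes 2 to 3 mm past the freeing depth, for both presses, rising 4 N or more per mm; out, once freed, in 2 s.
- tray_face (a point): Mid-width point on the flat outer face of the tray's front, moving with the tray, 54 above the bench. The front is a white block 160 wide (y), 76 high, 28 thick (x), from 8 to 84 above the bench; shut, it stands 28 proud of the box. Axes as the incubator's: push along +x.
- tray_spot (a point): Where the jar should stand (within 30): on the tray's flat metal floor, 55 behind the inner side of its front, mid-width, moving with the tray. The floor is 18 above the bench, 148 wide between rims 12 high. With the tray out it is open from above from 55 in front of to 55 behind this point. Axes as the incubator's.
- jar_center (a point): The culture jar: a squat upright translucent jar 38 in diameter with a white cap 40 in diameter (the upper 12), 45 high in all, about 60 g, loose on the bench. The point is on its axis, half-way up (22.5 above its underside). z is its axis.
- bottle: Bystander: tall white bottle, 60 in diameter, 135 high, loose. Origin: centre of its underside.
- dish: Bystander: flat round covered dish, 90 in diameter, 16 high, loose. Origin: centre of its underside.
- rack: Bystander: green test-tube rack, 75 (x) by 150 (y), 70 high, with a few tubes rising to 105, loose. Origin: centre of its underside.

How it is judged (in metres and radians):
On the way, in this order (a step that is already met when the one before it is completed fails the run):
1. the tray has been freed and stands out (value of joint tray above 0.095 m), for 0.2 s.
2. the jar stands upright on the floor of the tray, let go (x of jar_center in the frame of tray_spot between -0.04 and 0.06 m and y of jar_center in the frame of tray_spot between -0.06 and 0.06 m and z of jar_center in the frame of tray_spot below 0.027 m and angle between jar_center's own z axis and vertical below 0.15 rad and contact force between the fingers and jar below 0.1 N and value of joint tray above 0.05 m), for 0.2 s.
At the end, for the whole second after the job is handed in: The tray stays latched shut by itself (joint between -3 and 7 mm), with the jar standing upright (within 0.15 rad) and at rest on its floor (value of joint tray between -0.003 and 0.007 m and x of jar_center in the frame of tray_spot between -0.045 and 0.09 m and y of jar_center in the frame of tray_spot between -0.065 and 0.065 m and z of jar_center in the frame of tray_spot below 0.027 m and angle between jar_center's own z axis and vertical below 0.15 rad and linear speed of jar below 0.02 m/s); the robot touches nothing.
It fails at once if the incubator or its tray is pushed with more than 18 N (contact force between any of the fingers, the arm and incubator above 18 N).
It fails at once if the bottle, the dish or the rack is moved by more than 30 mm (distance of any of bottle, dish, rack from where it was at the start of the episode above 0.03 m).
It also fails if it takes over 72 s, if anything falls off the work surface, if the arm or the gripper's body presses on something with over 40 N, if the wrist force passes 120 N, or if a joint passes its speed limit or range.

ROBOT

A 6-joint arm with a two-finger parallel gripper is mounted at the origin on the work surface. World frame = base frame: x ahead of the robot, y to its left, z up, the work surface at z = 0. Lengths are in mm, angles in rad, forces in N, time in s.
With the tool pointing down it reaches from about 350 to 975 mm from the base axis. Payload 7.1 kg.
Tool frame: the origin (TCP) lies between the finger pads; the fingertips stand 17 mm ahead of it and the grasp point (between the pads) lies 2 mm behind it (tip_reach is the y of the fingertips in the tool frame, in mm); y points along the fingers, x is the direction in which the jaws open and shut, and the axes are right-handed (so a half turn about y gives the same grasp; the last joint's range is limited). The gripper opens to 88 mm and grips with 3 to 60 N. Pads are 20 mm wide; open, the fingers measure 115 mm over their backs; the gripper's body (75 mm by 178 mm) begins 61 mm behind the grasp point.
Start: joints at [-1.185, 0.423, 1.63, -0, 1.089, -0.019], TCP at [246.162, -574.464, 239.675] pointing down, gripper open.
Joint ranges: [-3, 3], [-0.9, 2.11], [0.09, 2.58], [-1.31, 4.45], [0.11, 2.69], [-2.54, 2.54]. Speed limits (rad/s): [2.39, 2.39, 3.01, 3.14, 3.14, 3.14].

INTERFACE

Orientations are given as a rotation vector (axis times angle).
In Python, from workcell import get_obs, get_image, camera_model, close_job, silhouettes, tip_of, tip_reach gives the robot as it stands. The module is installed in compiled form; this text tells all that it offers.
- The arm moves only by the tool arm_command, never from a script. Its argument "targets" is a list of rows, each a list of 4 numbers: the shift along the tool's x, y, z in mm, then the turn about the tool's y in rad. A call has 1 to 20 rows; each row shifts and turns the commanded pose from where the row before left it, along the tool's axes as they then stand; what a row does not reach is not made up. A row lasts 1/12 s, in which the tool goes at most 41.7 mm and 7.16 degrees, less where a joint would pass 70% of its speed; a pose out of reach is approached as far as the arm can. A call is refused whole if a number of a shift passes 41.7 or a number of a turn 0.125, either way. A call with a gripper value outside its range is refused whole. "gripper" is the opening in per cent of the stroke, from 0 (shut) to 100 (fully open), set as the call begins (left out, the last holds). The fingers move at their own pace and stop on an object; the grip force is fixed at half the most. Time passes only in rows, so rows that do not move let the fingers close. It gives the time, the measured TCP pose, the force and the opening at its end, in the units of the state.
- get_obs(): the state, without advancing time (a new reading comes with each control period).
- get_image(name): name is "side" or "top" or "wrist"; returns the picture (384x512x3 uint8, blue, green, red); there is no depth.
- camera_model(name): a dict with "mtx" (3x3 intrinsics, pixels), "position" and "orientation" of the camera in the world. Camera axes: x right, y up, looking along -z (the intrinsics and any distortion apply to the point x, -y, -z); pixel columns grow to the right and rows downward; lengths in mm; the calibration is good to about 2 mm. A picture is of the moment at which its call begins: read the wrist's pose just before it. camera_model takes no time and is no camera call; for the wrist camera it gives the pose at the moment of the call.
- close_job(): hands the job in, once; it reports no verdict.
Trained networks look in the newest picture that a camera, given by its name, has taken for a name from the list of things; names that differ only in an ending like _2 or _b are one class to them, and where a whole thing is asked for, a point or a joint stands for the part that bears it (a point fixed in the world has none). Each returns a list of dicts, best first, with "conf" (0 to 1); they miss things now and then, are a little off and sometimes report something else, mostly with a low value. They report only what shows in the picture. A call takes as long as a camera call.
- silhouettes(camera, thing): "pixels" (384x512 bool, what is visible of it) and "at" ([column, row] in pixels, amid what is visible of it).
- tip_of(camera, thing): "at" ([column, row] in pixels: a listed point, or the origin of a listed thing).
The state is a dict: "t": time; "qpos": joint angles; "qvel": joint speeds; "joint_torque": joint torques, N m; "ee_pos": TCP position; "orientation": TCP orientation; "ft_force": force on the tool from outside, world axes, zero at the start; "moment": the same for the moment, N m; "width": finger opening in mm.
Only numpy, scipy, OpenCV 4.12 (cv2) and the standard library are available. Lean on these libraries where they do the work, as an engineer would, in place of code of your own. Each camera call takes 0.05 s, during which the arm holds its last target. There are 200 camera calls.

## Working session

There is one attempt and no reset: what is moved stays moved. The work goes in short steps, Python scripts to look and compute and a tool call to move; the robot and the scene stay as the last step left them, time stands still between calls to the robot, and variables do not carry over. Pictures are saved under pics/ and viewed, about 8 in all and at most 12, crops included, and the job is handed in when it is done.

Besides the shell and the picture viewer there is one more tool, called as name(argument=value, ...), one argument or row to a line, values as JSON. arm_command: Moves the arm, as the interface text tells. Its arguments: {"type":"object","properties":{"targets":{"type":"array","items":{"type":"array","items":{"type":"number"}}},"gripper":{"type":"number"}},"required":["targets"]}

```bash
mkdir -p pics; cat > h.py <<'E'
import numpy as np, cv2
from scipy.spatial.transform import Rotation as R
from workcell import *
def Rm(o):
    o=np.array(o,float)
    return o if o.shape==(3,3) else (R.from_quat(o).as_matrix() if o.size==4 else R.from_rotvec(o).as_matrix())
def ray(m,uv):
    K=np.array(m['mtx']); d=np.linalg.inv(K)@np.array([uv[0],uv[1],1.])
    return np.array(m['position'],float), Rm(m['orientation'])@np.array([d[0],-d[1],-d[2]])
def onz(m,uv,z):
    p,d=ray(m,uv); return p+d*(z-p[2])/d[2]
def tri(ms,uvs):
    A=0;b=0
    for m,u in zip(ms,uvs):
        p,d=ray(m,u); d=d/np.linalg.norm(d); P=np.eye(3)-np.outer(d,d); A=A+P; b=b+P@p
    return np.linalg.solve(A,b)
def proj(m,X):
    c=Rm(m['orientation']).T@(np.array(X,float)-np.array(m['position'])); v=np.array(m['mtx'])@np.array([c[0],-c[1],-c[2]]); return v[:2]/v[2]
E
python3 - <<'E'
from h import *
np.set_printoptions(precision=1,suppress=True)
o=get_obs(); print({k:np.round(v,3) for k,v in o.items()}); print(Rm(o['orientation']))
ims=[]
for c in('side','top','wrist'):
    im=get_image(c); ims.append(im); m=camera_model(c); print(c,m)
    for t in ('incubator','tray','tray_face','tray_spot','jar_center','bottle','dish','rack'):
        r=tip_of(c,t) if t!='tray' else []
        s=silhouettes(c,t)
        print(t,[(np.round(a['at']),round(a['conf'],2)) for a in r[:2]],'sil',[(np.round(a['at']),round(a['conf'],2),int(a['pixels'].sum())) for a in s[:2]])
cv2.imwrite('pics/a.png',np.hstack([cv2.resize(ims[0],(400,300)),cv2.resize(ims[2],(400,300))]))
cv2.imwrite('pics/top.png',ims[1]); cv2.imwrite('pics/side.png',ims[0])
E
```

```text
{'t': np.float64(0.0), 'qpos': array([-1.2,  0.4,  1.6, -0. ,  1.1, -0. ]), 'qvel': array([ 0.,  0., -0., -0., -0.,  0.]), 'joint_torque': array([  0. , -54.5, -27.4,   0.1,   0. ,  -0. ]), 'ee_pos': array([ 245.9, -574. ,  238.9]), 'orientation': array([-1.4,  0.9, -0.9]), 'ft_force': array([ 0.3, -0.1, -0.7]), 'moment': array([-0.,  0., -0.]), 'width': np.float64(88.201)}
[[ 0.4 -0.   0.9]
 [-0.9  0.   0.4]
 [-0.  -1.  -0. ]]
side {'mtx': array([[478.5,   0. , 259.1],
       [  0. , 478.5, 185. ],
       [  0. ,   0. ,   1. ]]), 'position': array([100.6, 829.4, 902. ]), 'orientation': array([ 0.3, -1.2, -2.4])}
incubator [(array([254., 189.]), 0.62)] sil [(array([223., 178.]), 0.85, 5106)]
tray [] sil [(array([258., 182.]), 0.9, 712)]
tray_face [(array([265., 178.]), 0.63)] sil [(array([258., 181.]), 0.9, 672)]
tray_spot [(array([235., 184.]), 0.75)] sil [(array([255., 183.]), 0.73, 665)]
jar_center [(array([204., 268.]), 0.58)] sil [(array([199., 269.]), 0.85, 380)]
bottle [(array([265., 270.]), 0.75)] sil [(array([265., 257.]), 0.9, 1075)]
dish [(array([212., 324.]), 0.87)] sil [
[... 628 characters left out ...]
., 159.]), 0.91, 1089), (array([ 97., 220.]), 0.6, 985)]
jar_center [(array([142., 181.]), 0.55)] sil []
bottle [(array([173., 230.]), 0.93)] sil [(array([170., 226.]), 0.85, 600), (array([282., 159.]), 0.58, 1007)]
dish [(array([101., 218.]), 0.86)] sil [(array([ 96., 220.]), 0.92, 953)]
rack [(array([410., 191.]), 0.89)] sil [(array([413., 186.]), 0.86, 2383)]
wrist {'mtx': array([[319.1,   0. , 253.9],
       [  0. , 319.1, 186.7],
       [  0. ,   0. ,   1. ]]), 'position': array([ 312.2, -544.4,  384.2]), 'orientation': array([-0.2,  0.2, -1.2])}
incubator [] sil []
tray [] sil []
tray_face [] sil []
tray_spot [] sil []
jar_center [] sil []
bottle [] sil []
dish [] sil []
rack [] sil []
```

View pics/top.png

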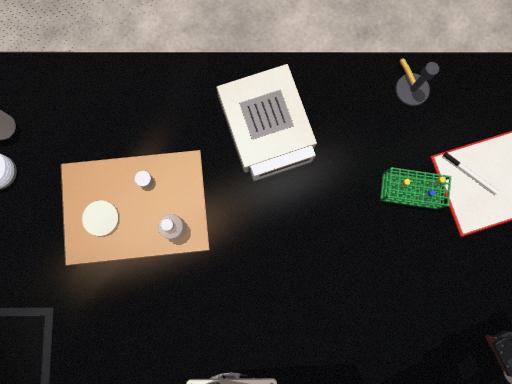

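View pics/side.png

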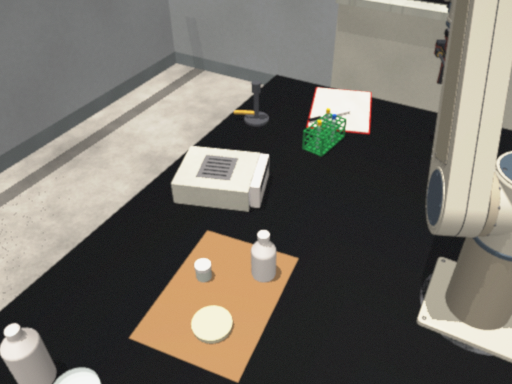

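```bash
python3 - <<'E'
from h import *
np.set_printoptions(precision=1,suppress=True)
get_image('top');get_image('side')
ms=[camera_model('side'),camera_model('top')]
for t in ('incubator','tray_face','jar_center','bottle','dish','rack'):
    u=[np.array(tip_of(c,t)[0]['at']) for c in('side','top')]
    X=tri(ms,u); print(t,X,[proj(m,X)-a for m,a in zip(ms,u)])
s=silhouettes('top','incubator')[0]['pixels'].astype(np.uint8)
print(cv2.minAreaRect(cv2.findNonZero(s)))
b=cv2.boxPoints(cv2.minAreaRect(cv2.findNonZero(s)))
for p in b: print(p,onz(ms[1],p,76))
f=silhouettes('top','tray_face')[0]['pixels'].astype(np.uint8)
b=cv2.boxPoints(cv2.minAreaRect(cv2.findNonZero(f)))
for p in b: print('face',p,onz(ms[1],p,84))
s=silhouettes('side','jar_center')[0]['pixels']; ys,xs=np.nonzero(s); print(xs.min(),xs.max(),ys.min(),ys.max())
E
```

```text
incubator [ 641.5 -123.5   11.9] [array([-0.4, -0.1]), array([0.2, 0.5])]
tray_face [ 627.5 -140.9   38.5] [array([0.5, 0.1]), array([-0.2, -0.6])]
jar_center [598.2 226.8  25.8] [array([1.2, 0.3]), array([-0.5, -1. ])]
bottle [473.  138.1 -10.4] [array([-0.4, -0.1]), array([0.1, 0.3])]
dish [495.6 333.8  12.9] [array([0.9, 0.2]), array([-0.3, -0.7])]
rack [ 570.1 -464.9   -6.1] [array([-0.3, -0. ]), array([0.1, 0.3])]
((268.17071533203125, 122.26942443847656), (103.58222961425781, 79.34901428222656), 71.02959442138672)
[213.8  86.2] [821.3  41.1  76. ]
[288.9  60.4] [ 889.7 -147.9   76. ]
[322.5 158.4] [ 636.5 -226.6   76. ]
[247.5 184.1] [572.9 -42.6  76. ]
face [248.1 165.6] [617.1 -44.2  84. ]
face [311.9 143.7] [ 671.4 -200.2   84. ]
face [317.2 159.2] [ 632.7 -212.3   84. ]
face [253.4 181.1] [579. -57.  84.]
195 211 258 281
```

The top view shows the incubator at (268,115) with its tray front at (283,163). The jar is at (143,180), the bottle at (171,227), the dish at (100,218) and the rack at (415,187). The networks agree with this. The incubator's yaw is about 0.33 rad.

```bash
cat >> h.py <<'E'
YAW=0.328
def plan(P,yaw=YAW):
    o=get_obs(); M=Rm(o['orientation']); z=M[:,2]; a=np.arctan2(z[1],z[0]); turn=-(yaw-a)
    # shifts in the tool frame after the turn (tool y taken as straight down)
    d=np.array(P,float)-o['ee_pos']; zx=np.array([np.cos(yaw),np.sin(yaw),0]); yy=np.array([0,0,-1.]); xx=np.cross(yy,zx)
    print('yaw now %.3f turn %.3f'%(a,turn),'after turn, tool xyz:',np.round([d@xx,d@yy,d@zx],1),'pos',np.round(o['ee_pos'],1),'F',np.round(o['ft_force'],1),'w',round(float(o['width']),1),'t',round(float(o['t']),2))
E
python3 -c "
from h import *
plan([530,-162,230])"
```

```text
yaw now 0.405 turn 0.077 after turn, tool xyz: [-299.     9.7  401.6] pos [ 246.2 -574.5  239.7] F [ 0.8  0.  -0. ] w 87.7 t 3.25
```

arm_command(
  targets=[
    [0,0,0,0.077],
    [-17,0,22,0],
    [-17,0,22,0],
    [-17,0,22,0],
    [-17,0,22,0],
    [-17,0,22,0],
    [-17,0,22,0],
    [-17,0,22,0],
    [-17,0,22,0],
    [-17,0,22,0],
    [-17,0,22,0],
    [-17,0,22,0],
    [-17,0,22,0],
    [-17,0,22,0],
    [-17,0,22,0],
    [-17,0,22,0],
    [-17,0,22,0],
    [-17,0,22,0],
    [0,0,0,0],
  ],
  gripper=0,
)

```text
t: 4.83
ee_pos: [509.4, -177.4, 239.9]
orientation: [-1.346, 0.961, -0.963]
ft_force: [0.2, -0.1, 0.3]
width: 0.6
```

```bash
python3 - <<'E'
from h import *
np.set_printoptions(precision=1,suppress=True)
plan([530,-162,57])
im=get_image('wrist'); m=camera_model('wrist'); cv2.imwrite('pics/w1.png',im)
for t in ('incubator','tray_face','tray_spot'):
    for a in tip_of('wrist',t)[:2]: print(t,a['at'],a['conf'],onz(m,a['at'],54 if 'face' in t else 0))
for t in ('incubator','tray_face'):
  for s in silhouettes('wrist',t)[:1]:
    b=cv2.boxPoints(cv2.minAreaRect(cv2.findNonZero(s['pixels'].astype(np.uint8))))
    for p in b: print(t,round(s['conf'],2),p,onz(m,p,84 if 'face' in t else 76))
E
```

```text
yaw now 0.331 turn 0.003 after turn, tool xyz: [ -7.9 182.9  24.5] pos [ 509.4 -177.4  239.9] F [ 0.2 -0.1  0.3] w 0.6 t 4.83
incubator [247.1, 28.4] 0.58 [ 644.7 -122.2    0. ]
incubator 0.81 [136.   0.] [621.2 -30.5  76. ]
incubator 0.81 [352.   0.] [ 681.7 -206.9   76. ]
incubator 0.81 [352.  56.] [ 640.3 -225.    76. ]
incubator 0.81 [136.  56.] [577.2 -41.   76. ]
tray_face 0.64 [150.7  55.1] [582.  -55.9  84. ]
tray_face 0.64 [151.    9.6] [617.1 -47.5  84. ]
tray_face 0.64 [335.1  11. ] [ 666.6 -195.4   84. ]
tray_face 0.64 [334.7  56.6] [ 633.2 -209.1   84. ]
```

View pics/w1.png

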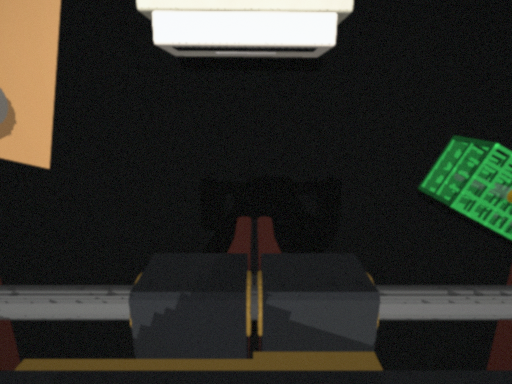

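The wrist view shows the tray front's top surface between rows 11 and 45, with its outer top edge running from about (154,44) to (335,45). It is almost square to the tool.

```bash
python3 - <<'E'
from h import *
np.set_printoptions(precision=1,suppress=True)
m=camera_model('wrist'); im=cv2.imread('pics/w1.png')
g=im[:,:,0].astype(int)
for c in (170,200,290,320): print(c,g[36:60,c])
A=onz(m,(154,44),84);B=onz(m,(335,45),84);print(A,B,np.linalg.norm(A-B),(A+B)/2,np.arctan2(B[0]-A[0],A[1]-B[1]))
F=(A+B)/2
c,s=np.cos(YAW),np.sin(YAW)
plan([F[0]-35*c,F[1]-35*s,62])
E
```

```text
170 [252 252 252 252 252 250 241 222 176 130 103  98 101 101  99 101  83  57
  37  18  24  19  21  18]
200 [252 252 252 252 252 251 243 226 193 139  93  58  31  19  53  83 102 102
  99  94  62  28   8   8]
290 [252 252 252 252 252 251 249 241 221 180 130  86  54  26  25  60  87  97
 101  98  84  51  23  11]
320 [251 251 251 251 251 251 250 242 227 191 142 109 101  99 103 100 100 100
  84  67  33  18  11   4]
[590.6 -59.4  84. ] [ 640.1 -208.7   84. ] 157.30358919139672 [ 615.4 -134.1   84. ] 0.3205943922937522
yaw now 0.327 turn -0.001 after turn, tool xyz: [ -9.7 177.7  83.1] pos [ 506.6 -181.3  239.7] F [ 0.2 -1.   0.3] w 0.7 t 5.13
```

arm_command(
  targets=[
    [-5,18,6,0],
    [-5,18,9,0],
    [0,18,9,0],
    [0,18,9,0],
    [0,18,9,0],
    [0,18,9,0],
    [0,18,9,0],
    [0,18,9,0],
    [0,18,8,0],
    [0,18,6,0],
    [0,0,0,0],
  ],
)

```text
t: 6.05
ee_pos: [581.2, -144.5, 56.6]
orientation: [-1.348, 0.969, -0.962]
ft_force: [-1.4, -0.1, -0.3]
width: 0.7
```

arm_command(
  targets=[
    [0,0,4,0],
    [0,0,4,0],
    [0,0,4,0],
    [0,0,2,0],
    [0,0,2,0],
    [0,0,0,0],
  ],
)

```text
t: 6.55
ee_pos: [598.4, -139.1, 60.5]
orientation: [-1.346, 0.963, -0.965]
ft_force: [-0.7, -0.2, -0.3]
width: 0.7
```

arm_command(
  targets=[
    [0,0,1.5,0],
    [0,0,1.5,0],
    [0,0,1.5,0],
    [0,0,1.5,0],
    [0,0,0,0],
  ],
)

```text
t: 6.97
ee_pos: [603.7, -137.1, 59.7]
orientation: [-1.347, 0.964, -0.964]
ft_force: [0.1, -0.1, 0.0]
width: 0.8
```

arm_command(
  targets=[
    [0,0,1.5,0],
    [0,0,1.5,0],
    [0,0,0,0],
  ],
)

```text
t: 7.22
ee_pos: [606.5, -136.1, 59.7]
orientation: [-1.347, 0.964, -0.965]
ft_force: [-1.0, 0.4, 0.5]
width: 0.3
```

arm_command(
  targets=[
    [0,0,1.5,0],
    [0,0,1.5,0],
    [0,0,0,0],
  ],
)

```text
t: 7.47
ee_pos: [608.6, -135.3, 59.6]
orientation: [-1.347, 0.965, -0.964]
ft_force: [-2.6, -0.9, 1.7]
width: 0.7
```

arm_command(
  targets=[
    [0,0,1,0],
    [0,0,1,0],
    [0,0,0,0],
  ],
)

```text
t: 7.72
ee_pos: [610.5, -134.7, 59.6]
orientation: [-1.347, 0.965, -0.964]
ft_force: [-4.4, -2.4, 2.2]
width: 0.3
```

arm_command(
  targets=[
    [0,0,1,0],
    [0,0,1,0],
    [0,0,0,0],
  ],
)

```text
t: 7.97
ee_pos: [612.5, -134.0, 59.6]
orientation: [-1.347, 0.965, -0.964]
ft_force: [-4.4, -2.2, 2.7]
width: 0.5
```

arm_command(
  targets=[
    [0,0,1,0],
    [0,0,1,0],
    [0,0,0,0],
  ],
)

```text
t: 8.22
ee_pos: [614.5, -133.3, 59.6]
orientation: [-1.347, 0.965, -0.964]
ft_force: [-4.4, -1.5, 2.2]
width: 0.2
```

arm_command(
  targets=[
    [0,0,0.5,0],
    [0,0,0.5,0],
    [0,0,0,0],
  ],
)

```text
t: 8.47
ee_pos: [615.6, -133.0, 59.6]
orientation: [-1.347, 0.965, -0.964]
ft_force: [-4.2, -2.3, 1.3]
width: 0.6
```

arm_command(
  targets=[
    [0,0,0.5,0],
    [0,0,0.5,0],
    [0,0,0,0],
  ],
)

```text
t: 8.72
ee_pos: [616.7, -132.6, 59.6]
orientation: [-1.347, 0.964, -0.964]
ft_force: [-3.9, -1.5, 0.9]
width: 0.3
```

arm_command(
  targets=[
    [0,0,0.5,0],
    [0,0,0.5,0],
    [0,0,0,0],
  ],
)

```text
t: 8.97
ee_pos: [617.6, -132.3, 59.6]
orientation: [-1.347, 0.964, -0.964]
ft_force: [-3.9, -2.1, 1.5]
width: 0.7
```

arm_command(
  targets=[
    [0,0,0.5,0],
    [0,0,0.5,0],
    [0,0,0,0],
  ],
)

```text
t: 9.22
ee_pos: [618.6, -132.0, 59.6]
orientation: [-1.347, 0.964, -0.964]
ft_force: [-3.7, -2.0, -0.9]
width: 0.2
```

arm_command(
  targets=[
    [0,0,0.5,0],
    [0,0,0.5,0],
    [0,0,0,0],
  ],
)

```text
t: 9.47
ee_pos: [619.5, -131.6, 59.6]
orientation: [-1.347, 0.964, -0.964]
ft_force: [-3.3, -2.1, -0.2]
width: 0.4
```

arm_command(
  targets=[
    [0,0,0.5,0],
    [0,0,0.5,0],
    [0,0,0,0],
  ],
)

```text
t: 9.72
ee_pos: [620.2, -131.4, 59.6]
orientation: [-1.347, 0.965, -0.964]
ft_force: [-4.5, -3.8, 0.7]
width: 0.4
```

arm_command(
  targets=[
    [0,0,0.5,0],
    [0,0,0.5,0],
    [0,0,0,0],
  ],
)

```text
t: 9.97
ee_pos: [620.6, -131.3, 59.6]
orientation: [-1.348, 0.966, -0.963]
ft_force: [-6.7, -3.2, 2.1]
width: 0.8
```

arm_command(
  targets=[
    [0,0,0.6,0],
    [0,0,0,0],
  ],
)

```text
t: 10.13
ee_pos: [620.8, -131.2, 59.6]
orientation: [-1.348, 0.966, -0.963]
ft_force: [-7.8, -5.1, 3.1]
width: 0.5
```

arm_command(
  targets=[
    [0,0,-5,0],
    [0,0,-10,0],
    [0,0,-15,0],
    [0,0,-15,0],
    [0,0,-15,0],
    [0,0,-15,0],
    [0,0,-15,0],
    [0,0,-15,0],
    [0,0,-15,0],
    [0,0,-15,0],
    [0,0,-15,0],
    [0,0,-10,0],
    [0,-15,0,0],
    [0,-15,0,0],
    [0,-15,0,0],
    [0,-15,0,0],
    [0,-15,0,0],
    [0,-15,0,0],
    [0,-15,0,0],
    [0,0,0,0],
  ],
  gripper=80,
)

```text
t: 11.8
ee_pos: [472.5, -183.1, 167.4]
orientation: [-1.345, 0.959, -0.969]
ft_force: [1.2, -0.6, 0.3]
width: 70.6
```

```bash
python3 - <<'E'
from h import *
np.set_printoptions(precision=1,suppress=True)
ims={c:get_image(c) for c in('top','side','wrist')}
for c in('top','side','wrist'):
    m=camera_model(c)
    for t,z in(('tray_face',54),('tray_spot',18),('jar_center',22.5)):
        for a in tip_of(c,t)[:1]: print(c,t,a['at'],round(a['conf'],2),onz(m,a['at'],z))
cv2.imwrite('pics/p2.png',np.hstack([ims['top'][50:350,60:460],ims['wrist'][:300,60:460]]))
plan([598,227,200])
E
```

```text
top tray_face [295.3, 197.3] 0.92 [ 543.3 -160.3   54. ]
top tray_spot [278.4, 171.7] 0.57 [ 614.3 -121.6   18. ]
top jar_center [143.3, 179.5] 0.52 [594.  221.2  22.5]
side tray_face [291.7, 179.3] 0.61 [ 545.4 -161.7   54. ]
side tray_spot [266.0, 193.2] 0.97 [ 601.3 -109.7   18. ]
side jar_center [200.7, 272.0] 0.73 [596.8 230.   22.5]
wrist tray_face [251.6, 110.0] 0.74 [ 529.7 -158.2   54. ]
yaw now 0.328 turn -0.000 after turn, tool xyz: [-346.4  -35.6  252.7] pos [ 470.4 -182.3  164.4] F [-0.   0.   0.6] w 70.4 t 12.4
```

View pics/p2.png

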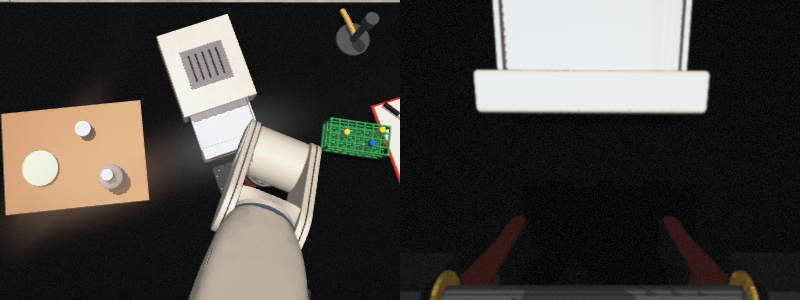

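The tray is out: the wrist crop shows the block at rows 70-112 with the open floor behind it. Next I go above the jar.

arm_command(
  targets=[
    [-19,-5,10,0],
    [-19,-5,10,0],
    [-19,-5,10,0],
    [-19,-5,10,0],
    [-19,-5,10,0],
    [-19,-5,10,0],
    [-19,-5,10,0],
    [-19,0,10,0],
    [-19,0,10,0],
    [-19,0,10,0],
    [-19,0,10,0],
    [-19,0,10,0],
    [-19,0,10,0],
    [-19,0,10,0],
    [-19,0,10,0],
    [-19,0,10,0],
    [-19,0,10,0],
    [-19,0,10,0],
    [0,0,0,0],
  ],
)

```text
t: 13.98
ee_pos: [531.5, 202.4, 199.7]
orientation: [-1.346, 0.962, -0.963]
ft_force: [0.1, -0.6, -1.1]
width: 70.1
```

```bash
python3 - <<'E'
from h import *
np.set_printoptions(precision=1,suppress=True)
im=get_image('wrist'); m=camera_model('wrist'); cv2.imwrite('pics/w3.png',im)
for a in tip_of('wrist','jar_center')[:2]: print(a['at'],a['conf'],onz(m,a['at'],22.5))
for s in silhouettes('wrist','jar_center')[:2]: 
    (c,r)=cv2.minEnclosingCircle(cv2.findNonZero(s['pixels'].astype(np.uint8))); print(s['at'],s['conf'],c,r,onz(m,s['at'],40))
p=onz(m,tip_of('wrist','jar_center')[0]['at'],22.5)
plan([p[0],p[1],27])
get_image('side');get_image('top')
t=tip_of('top','tray_face');print(onz(camera_model('top'),t[0]['at'],54))
E
```

```text
[256.0, 105.9] 0.97 [593.5 221.9  22.5]
[256.6, 105.5] 0.65 (256.9444580078125, 105.5) 22.59379768371582 [594.3 221.7  40. ]
yaw now 0.328 turn -0.000 after turn, tool xyz: [ -1.8 172.4  67.3] pos [530.3 198.6 199.4] F [-0.4  0.1 -0.2] w 69.9 t 14.18
[ 518.7 -170.7   54. ]
```

View pics/w3.png

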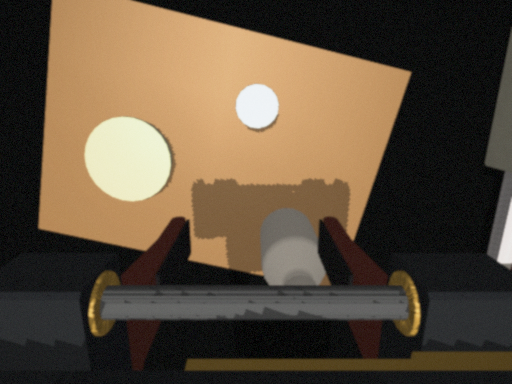

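The jar cap is at (257,105), giving world (594,222). The dish is at (128,158) and the bottle at (292,250), both clear of the descent. I go forward first, then down.

arm_command(
  targets=[
    [-1,0,15,0],
    [-1,0,18,0],
    [0,0,18,0],
    [0,4,10,0],
    [0,16,6,0],
    [0,20,0,0],
    [0,20,0,0],
    [0,20,0,0],
    [0,20,0,0],
    [0,20,0,0],
    [0,18,0,0],
    [0,14,0,0],
    [0,11,0,0],
    [0,8,0,0],
    [0,0,0,0],
  ],
)

```text
t: 15.58
ee_pos: [592.7, 222.4, 27.1]
orientation: [-1.349, 0.966, -0.964]
ft_force: [-0.6, -0.1, -0.1]
width: 69.9
```

arm_command(
  targets=[
    [0,0,0,0],
    [0,0,0,0],
    [0,0,0,0],
    [0,0,0,0],
    [0,0,0,0],
    [0,0,0,0],
    [0,0,0,0],
  ],
  gripper=20,
)

```text
t: 16.17
ee_pos: [594.1, 223.0, 29.4]
orientation: [-1.346, 0.964, -0.965]
ft_force: [-0.3, -0.9, 4.0]
width: 38.8
```

```bash
python3 - <<'E'
from h import *
F=np.array([615.4,-134.1])-108*np.array([np.cos(YAW),np.sin(YAW)])  # front face, tray out
S=F+(28+55)*np.array([np.cos(YAW),np.sin(YAW)]); print(F,S)
plan([S[0],S[1],200])
E
```

```text
[ 513.157638   -168.89223206] [ 591.73278657 -142.15375742]
yaw now 0.328 turn -0.000 after turn, tool xyz: [ 344.9 -170.6 -119.8] pos [594.1 223.   29.4] F [-0.3 -0.9  4. ] w 38.8 t 16.17
```

arm_command(
  targets=[
    [0,-10,0,0],
    [0,-20,0,0],
    [0,-24,0,0],
    [0,-24,0,0],
    [0,-20,0,0],
    [0,-10,0,0],
    [0,0,0,0],
  ],
)

```text
t: 16.75
ee_pos: [594.9, 223.4, 139.6]
orientation: [-1.343, 0.962, -0.966]
ft_force: [-0.0, 0.1, -1.4]
width: 38.9
```

arm_command(
  targets=[
    [10,0,-4,0],
    [20,0,-8,0],
    [21,0,-9,0],
    [21,0,-9,0],
    [21,0,-9,0],
    [21,0,-9,0],
    [21,0,-9,0],
    [21,0,-9,0],
    [21,0,-9,0],
    [21,0,-9,0],
    [21,0,-9,0],
    [21,0,-9,0],
    [21,0,-9,0],
    [21,0,-9,0],
    [21,0,0,0],
    [21,0,0,0],
    [14,0,0,0],
    [8,0,0,0],
    [0,0,0,0],
    [0,0,0,0],
  ],
)

```text
t: 18.42
ee_pos: [590.6, -143.2, 135.9]
orientation: [-1.347, 0.966, -0.964]
ft_force: [-0.3, 0.0, -0.7]
width: 39.0
```

```bash
python3 - <<'E'
from h import *
np.set_printoptions(precision=1,suppress=True)
o=get_obs();im=get_image('wrist'); m=camera_model('wrist'); cv2.imwrite('pics/w4.png',im)
plan([591.7,-142.2,48])
get_image('side')
for t,z in (('tray_face',54),('tray_spot',18)):
  for c in('wrist','side'):
    for a in tip_of(c,t)[:1]: print(c,t,a['at'],a['conf'],onz(camera_model(c),a['at'],z))
for z in(76,84): print(proj(m,[591.7,-142.2,18]))
E
```

```text
yaw now 0.328 turn -0.000 after turn, tool xyz: [-0.1 88.1  1.1] pos [ 590.7 -142.7  136.1] F [-0.2 -0.  -0.8] w 38.9 t 18.47
side tray_face [303.5, 180.6] 0.61 [ 513.1 -172.3   54. ]
wrist tray_spot [246.2, 187.1] 0.69 [ 588.2 -134.6   18. ]
side tray_spot [271.1, 189.1] 0.69 [ 597.  -133.3   18. ]
[256.  185.6]
[256.  185.6]
```

View pics/w4.png

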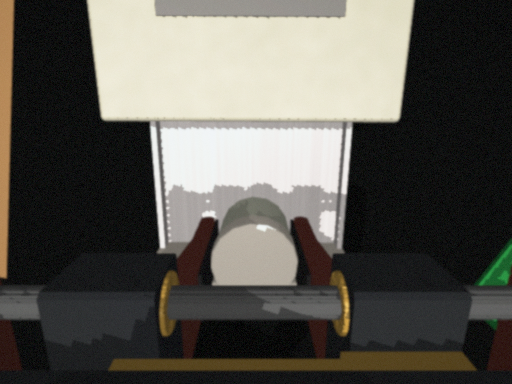

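The jar hangs at (255,240) over the tray floor, between the rims at columns 152 and 350. Lowering it now.

arm_command(
  targets=[
    [-3,8,0,0],
    [0,14,0,0],
    [0,14,0,0],
    [0,14,0,0],
    [0,12,0,0],
    [0,9,0,0],
    [0,6,0,0],
    [0,4,0,0],
    [0,2,0,0],
    [0,2,0,0],
    [0,0,0,0],
    [0,0,0,0],
  ],
)

```text
t: 19.72
ee_pos: [590.7, -140.6, 52.1]
orientation: [-1.346, 0.964, -0.965]
ft_force: [0.4, 0.2, -0.1]
width: 38.9
```

arm_command(
  targets=[
    [0,1,0,0],
    [0,1,0,0],
    [0,0,0,0],
  ],
)

```text
t: 19.97
ee_pos: [590.4, -140.6, 49.8]
orientation: [-1.347, 0.964, -0.965]
ft_force: [-0.0, -0.1, -1.1]
width: 38.5
```

arm_command(
  targets=[
    [0,1,0,0],
    [0,0,0,0],
  ],
)

```text
t: 20.13
ee_pos: [590.3, -140.5, 48.6]
orientation: [-1.347, 0.965, -0.964]
ft_force: [-0.6, 0.2, -1.0]
width: 38.6
```

arm_command(
  targets=[
    [0,0.8,0,0],
    [0,0,0,0],
    [0,0,0,0],
  ],
)

```text
t: 20.38
ee_pos: [590.3, -140.5, 47.8]
orientation: [-1.347, 0.965, -0.964]
ft_force: [-0.3, 0.8, -0.3]
width: 39.0
```

arm_command(
  targets=[
    [0,0,0,0],
    [0,0,0,0],
    [0,0,0,0],
    [0,0,0,0],
    [0,0,0,0],
    [0,0,0,0],
  ],
  gripper=75,
)

```text
t: 20.88
ee_pos: [590.4, -140.5, 47.9]
orientation: [-1.347, 0.964, -0.964]
ft_force: [-0.2, 0.7, -0.3]
width: 65.7
```

arm_command(
  targets=[
    [0,-4,0,0],
    [0,-8,0,0],
    [0,-14,0,0],
    [0,-18,0,0],
    [0,-22,0,0],
    [0,-22,0,0],
    [0,-22,-5,0],
    [0,-15,-15,0],
    [0,0,-20,0],
    [0,0,-20,0],
    [0,0,-20,0],
    [0,0,-20,0],
    [0,0,-20,0],
    [0,0,-15,0],
    [0,0,-10,0],
    [0,0,0,0],
  ],
)

```text
t: 22.22
ee_pos: [451.7, -187.6, 173.5]
orientation: [-1.346, 0.965, -0.965]
ft_force: [-0.4, -0.5, 0.3]
width: 65.8
```

```bash
python3 - <<'E'
from h import *
np.set_printoptions(precision=1,suppress=True)
im=get_image('wrist'); m=camera_model('wrist'); cv2.imwrite('pics/w5.png',im)
for t,z in (('tray_face',54),('tray_spot',18),('jar_center',40.5)):
    for a in tip_of('wrist',t)[:1]: print(t,a['at'],a['conf'],onz(m,a['at'],z))
plan([513.2-40*np.cos(YAW),-168.9-40*np.sin(YAW),60])
E
```

```text
tray_face [249.5, 107.0] 0.82 [ 514.2 -161.3   54. ]
yaw now 0.328 turn -0.000 after turn, tool xyz: [  1.6 113.2  21.8] pos [ 454.2 -187.3  173.2] F [-0.1  0.3 -0.2] w 65.7 t 22.42
```

View pics/w5.png

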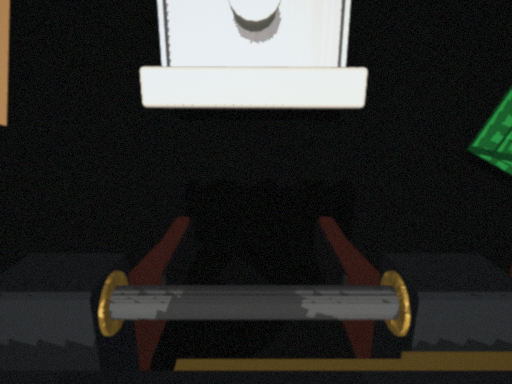

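The jar stands upright at (255,12) behind the front block (rows 67-107, columns 141-366). Now I shut the fingers, lower and push.

arm_command(
  targets=[
    [0,10,0,0],
    [0,14,0,0],
    [0,14,0,0],
    [0,14,0,0],
    [0,14,3,0],
    [0,14,4,0],
    [0,14,5,0],
    [0,12,5,0],
    [0,7,5,0],
    [0,0,0,0],
  ],
  gripper=0,
)

```text
t: 23.25
ee_pos: [474.2, -179.4, 58.0]
orientation: [-1.347, 0.966, -0.962]
ft_force: [-0.6, 0.7, -0.3]
width: 2.8
```

arm_command(
  targets=[
    [0,0,5,0],
    [0,0,5,0],
    [0,0,4,0],
    [0,0,3,0],
    [0,0,2,0],
    [0,0,2,0],
    [0,0,2,0],
    [0,0,2,0],
    [0,0,2,0],
    [0,0,2,0],
    [0,0,2,0],
    [0,0,2,0],
  ],
)

```text
t: 24.25
ee_pos: [504.9, -169.6, 59.9]
orientation: [-1.347, 0.965, -0.964]
ft_force: [-4.3, -3.6, 2.5]
width: 0.7
```

arm_command(
  targets=[
    [0,0,2.5,0],
    [0,0,3,0],
    [0,0,3,0],
    [0,0,3,0],
    [0,0,3,0],
    [0,0,3,0],
    [0,0,3,0],
    [0,0,3,0],
    [0,0,3,0],
    [0,0,3,0],
  ],
)

```text
t: 25.08
ee_pos: [532.5, -160.3, 59.8]
orientation: [-1.348, 0.966, -0.964]
ft_force: [-5.1, -4.2, 3.2]
width: 0.4
```

arm_command(
  targets=[
    [0,0,3,0],
    [0,0,3,0],
    [0,0,3,0],
    [0,0,3,0],
    [0,0,3,0],
    [0,0,3,0],
    [0,0,3,0],
    [0,0,3,0],
    [0,0,3,0],
    [0,0,3,0],
    [0,0,3,0],
    [0,0,3,0],
    [0,0,3,0],
    [0,0,3,0],
    [0,0,3,0],
    [0,0,3,0],
    [0,0,3,0],
    [0,0,3,0],
  ],
)

```text
t: 26.58
ee_pos: [583.2, -143.3, 59.9]
orientation: [-1.349, 0.966, -0.963]
ft_force: [-6.3, -6.0, 4.8]
width: 0.3
```

arm_command(
  targets=[
    [0,0,0,0],
    [0,0,0,0],
  ],
)

```text
t: 26.75
ee_pos: [583.8, -143.0, 59.8]
orientation: [-1.348, 0.965, -0.964]
ft_force: [-3.3, -3.9, 1.7]
width: 0.5
```

arm_command(
  targets=[
    [0,0,1.5,0],
    [0,0,1.5,0],
    [0,0,1.5,0],
    [0,0,1.5,0],
    [0,0,1.5,0],
    [0,0,1.5,0],
    [0,0,1.5,0],
    [0,0,1.5,0],
    [0,0,1.5,0],
    [0,0,1.5,0],
    [0,0,0,0],
  ],
)

```text
t: 27.67
ee_pos: [597.8, -138.3, 59.8]
orientation: [-1.348, 0.965, -0.964]
ft_force: [-4.0, -4.5, 2.8]
width: 0.5
```

arm_command(
  targets=[
    [0,0,1.5,0],
    [0,0,1.5,0],
    [0,0,1.5,0],
    [0,0,1.5,0],
    [0,0,1.5,0],
    [0,0,1.5,0],
    [0,0,1.5,0],
    [0,0,1.5,0],
    [0,0,1.5,0],
    [0,0,1.5,0],
    [0,0,0,0],
  ],
)

```text
t: 28.58
ee_pos: [612.3, -133.4, 59.7]
orientation: [-1.347, 0.965, -0.964]
ft_force: [-3.0, -4.3, 0.2]
width: 0.4
```

arm_command(
  targets=[
    [0,0,1,0],
    [0,0,1,0],
    [0,0,1,0],
    [0,0,0,0],
  ],
)

```text
t: 28.92
ee_pos: [615.0, -132.4, 59.7]
orientation: [-1.348, 0.965, -0.964]
ft_force: [-3.4, -4.3, 1.3]
width: 0.9
```

arm_command(
  targets=[
    [0,0,0.5,0],
    [0,0,0.5,0],
    [0,0,0.5,0],
    [0,0,0.5,0],
    [0,0,0,0],
  ],
)

```text
t: 29.33
ee_pos: [616.8, -131.8, 59.7]
orientation: [-1.348, 0.965, -0.964]
ft_force: [-3.3, -3.7, 2.6]
width: 0.2
```

arm_command(
  targets=[
    [0,0,0.5,0],
    [0,0,0.5,0],
    [0,0,0.5,0],
    [0,0,0.5,0],
    [0,0,0,0],
  ],
)

```text
t: 29.75
ee_pos: [618.7, -131.2, 59.7]
orientation: [-1.348, 0.965, -0.964]
ft_force: [-3.0, -3.7, 1.6]
width: 0.6
```

arm_command(
  targets=[
    [0,0,0.5,0],
    [0,0,0.5,0],
    [0,0,0,0],
  ],
)

```text
t: 30.0
ee_pos: [619.6, -130.9, 59.8]
orientation: [-1.348, 0.965, -0.964]
ft_force: [-3.4, -4.8, 1.9]
width: 0.4
```

arm_command(
  targets=[
    [0,0,0.5,0],
    [0,0,0.5,0],
    [0,0,0,0],
  ],
)

```text
t: 30.25
ee_pos: [620.1, -130.7, 59.7]
orientation: [-1.348, 0.966, -0.963]
ft_force: [-5.2, -5.6, 3.5]
width: 0.6
```

The end stop is felt at the same place as before. I let off slowly, then withdraw.

arm_command(
  targets=[
    [0,0,-1,0],
    [0,0,-1.5,0],
    [0,0,-1.5,0],
    [0,0,-1.5,0],
    [0,0,-1.5,0],
    [0,0,-2,0],
    [0,0,-2,0],
    [0,0,-2,0],
    [0,0,-2,0],
    [0,0,-3,0],
    [0,0,-5,0],
    [0,0,-8,0],
    [0,0,-8,0],
    [0,0,-8,0],
    [0,0,-8,0],
    [0,0,0,0],
  ],
)

```text
t: 31.58
ee_pos: [567.0, -148.2, 59.7]
orientation: [-1.347, 0.967, -0.964]
ft_force: [0.6, 0.3, 0.3]
width: 0.2
```

arm_command(
  targets=[
    [0,0,-15,0],
    [0,0,-15,0],
    [0,0,-15,0],
    [0,0,-15,0],
    [0,0,-15,0],
    [0,-15,-15,0],
    [0,-20,0,0],
    [0,-20,0,0],
    [0,-20,0,0],
    [0,-20,0,0],
    [0,-20,0,0],
    [0,-20,0,0],
    [0,0,0,0],
    [0,0,0,0],
    [0,0,0,0],
  ],
)

```text
t: 32.83
ee_pos: [483.5, -176.6, 194.3]
orientation: [-1.347, 0.965, -0.964]
ft_force: [-0.9, -0.4, -0.6]
width: 0.2
```

```bash
python3 - <<'E'
from h import *
np.set_printoptions(precision=1,suppress=True)
ims={c:get_image(c) for c in('side','wrist','top')}
cv2.imwrite('pics/p6.png',np.hstack([ims['side'][60:360,80:480],ims['wrist'][:300,60:460]]))
for c in ims:
    m=camera_model(c)
    for t,z in (('tray_face',54),('bottle',0),('dish',0),('rack',0),('jar_center',40)):
        for a in tip_of(c,t)[:1]: print(c,t,a['at'],round(a['conf'],2),onz(m,a['at'],z))
plan([500,-170,200])
E
```

```text
side tray_face [264.4, 177.6] 0.65 [ 618.2 -131.4   54. ]
side bottle [266.8, 269.2] 0.67 [470.9 129.2   0. ]
side dish [209.6, 324.9] 0.78 [506.  331.8   0. ]
side rack [323.8, 141.8] 0.84 [ 567.9 -462.3    0. ]
side jar_center [324.2, 143.9] 0.47 [ 541.3 -394.4   40. ]
wrist bottle [250.5, 6.2] 0.28 [ 631.3 -121.1    0. ]
top tray_face [284.5, 166.0] 0.73 [ 621.9 -134.7   54. ]
top bottle [174.5, 226.1] 0.7 [477.5 143.3   0. ]
top dish [408.4, 190.2] 0.75 [ 568.2 -459.3    0. ]
top rack [410.9, 189.4] 0.7 [ 570.3 -465.9    0. ]
yaw now 0.328 turn -0.000 after turn, tool xyz: [-1.2 -5.1 17.4] pos [ 483.9 -176.7  194.9] F [-0.1  0.3  0.1] w 0.6 t 33.73
```

View pics/p6.png

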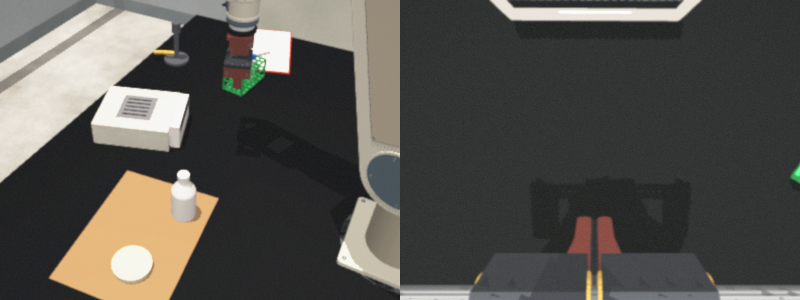

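The tray is still shut more than 2 s after I let off: its face is at (618,-131), as it was at the start. The jar is gone from the mat, and the bottle, dish and rack haven't moved. Handing in.

```bash
python3 -c "
from workcell import *
print(close_job())"
```

```text
the job is handed in; nothing more can be done
None
```

The jar is in the incubator with the tray pushed shut, and I handed the job in at about 34 s of the 72 s allowed; it reports no verdict.

**What I did:** I pressed the tray front to its end stop and it popped out. I picked the jar off the mat, stood it on the tray floor near the target spot and let go. I then pushed the tray home to the same end stop and backed away. The highest force I read at the end of any move was about 10 N, against the 18 N limit. Forces were only read at the end of each move.

**Last checks:**
- **Tray:** about 2 s after letting off it was still shut. Its face was measured at (618,-131) and (622,-135) mm by two cameras, against (615,-134) mm at the start.
- **Bystanders:** the bottle and rack showed no movement beyond measuring error.
- **Robot:** it was clear of everything, with no force on the tool.

**Checks that failed or are incomplete:**
- **Wrong detections:** in the last pictures the networks reported the jar (side camera) and the dish (top camera) at the rack, and a "bottle" in the wrist view. I discarded all three. The picture and the side camera showed the dish in its place.
- **Jar out of sight:** I saw it upright on the tray just before pushing, but it can't be seen inside the closed incubator. Whether it is still upright is inferred from the gentle push.

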